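Put the bench tools back in their foam inlays

TASK

The job is finished: put the crimping pliers, the two screwdrivers and the pocket multimeter back in the tool tray, each lying fully down in the foam recess cut to its own shape and size. Leave the flux tin and the mug where they stand.

Things in the scene. Friction and masses are not known exactly. Their poses are not given: they have to be found in the camera images.
- crimper: Closed crimping pliers lying flat, 156 mm long, 20 thick, 0.35 kg: dark steel head (+x), two red/black handles. Origin: underside, mid-length, centre line; z up. Head parallel-sided, 38 wide, x +10 to +68, then a nose 24 wide to +78; handles spread to 56 overall at x -78. Grip the head across y at x +30. Starts lying roughly along world y.
- long_driver: Longer screwdriver, 150 mm, 0.09 kg, brown eight-sided wooden handle. Origin: on its axis at mid-length, x towards the tip. Handle 28 across flats, x -75 to +5 (last 12 a thinner black collar), then a 6 mm round shaft to +75. Lies on a handle flat, axis 14 above its support, z up. Grip the handle across y at x -26. Starts lying roughly along world y.
- stubby_driver: Short stubby screwdriver, 96 mm, 0.07 kg, brown eight-sided wooden handle. Origin: on its axis at mid-length, x towards the tip. Handle 30 across flats, x -48 to +14 (last 12 a thinner black collar), then a 6 mm round shaft to +48. Lies on a handle flat, axis 15 above its support, z up. Grip the handle across y at x -12. Starts lying roughly along world y.
- meter: Pocket multimeter on its back: grey case 114 (x) x 60 mm, 28 high, 0.22 kg; black face with a pale display (+x end), a round dial, three sockets. Origin: centre of its underside, z up. Grip it across its 60 mm width at x 0. Starts lying roughly along world y.
- nest_crimper: Fixed black foam tile 172 (x) x 112 mm, 20 thick, one of four in a grey tray (rim 21 above the bench, tile top 23). Origin: centre of underside. Recess 12 deep, pale floor 8 above the underside, 6 larger than the tool all round: pliers outline, 68 wide at the handles (x -84), 50 at the head (x +84). Finger notches: 92 wide, x 8 to 52. Home: tool origin over tile origin, x axes alike.
- nest_long: Fixed black foam tile 172 (x) x 112 mm, 20 thick, one of four in a grey tray (rim 21 above the bench, tile top 23). Origin: centre of underside. Recess 12 deep, pale floor 8 above the underside, 6 larger than the tool all round: 40 wide for the handle, x -81 to +11, then 18 for the shaft to +81. Finger notches: 84 wide, x -48 to -4. Home: tool origin 22 over tile origin, x axes alike.
- nest_stubby: Fixed black foam tile 172 (x) x 112 mm, 20 thick, one of four in a grey tray (rim 21 above the bench, tile top 23). Origin: centre of underside. Recess 12 deep, pale floor 8 above the underside, 6 larger than the tool all round: 42 wide for the handle, x -54 to +20, then 18 for the shaft to +54. Finger notches: 86 wide, x -34 to 10. Home: tool origin 23 over tile origin, x axes alike.
- nest_meter: Fixed black foam tile 172 (x) x 112 mm, 20 thick, one of four in a grey tray (rim 21 above the bench, tile top 23). Origin: centre of underside. Recess 12 deep, pale floor 8 above the underside, 6 larger than the tool all round: rectangle 126 x 72. Finger notches: 98 wide, x -22 to 22. Home: meter origin over tile origin, x axes parallel, either way round.
- flux_tin: Bystander: round aluminium tin of flux, 62 mm in diameter, 28 mm high, standing on the bench. Origin: centre of its underside.
- mug: Bystander: white ceramic mug, 76 mm in diameter, 90 mm high, handle at its +y side, standing on the bench. Origin: centre of its underside.

How it is judged:
By the outcome, as a careful person would: the job done as asked, in the order asked, and still so for the second after the job is handed in, with the robot touching nothing.
It also fails if it takes over 106 s, if anything falls off the work surface, if the arm or the gripper's body presses on something with over 40 N, if the wrist force passes 120 N, or if a joint passes its speed limit or range.

ROBOT

A 6-joint arm with a two-finger parallel gripper is mounted at the origin on the work surface. World frame = base frame: x ahead of the robot, y to its left, z up, the work surface at z = 0. Lengths are in mm, angles in rad, forces in N, time in s.
With the tool pointing down it reaches from about 325 to 1000 mm from the base axis. Payload 5.1 kg.
Tool frame: the origin (TCP) lies between the finger pads, 19 mm behind the fingertips; this is the grasp point; z points along the fingers, y is the direction in which the jaws open and shut (so a half turn about z gives the same grasp; the last joint's range is limited). The gripper opens to 85 mm and grips with 20 to 120 N. Pads are 22 mm wide; open, the fingers measure 114 mm over their backs; the gripper's body (76 mm by 85 mm) begins 54 mm behind the grasp point. The pads swing forward as they close: fully open they stand 13 mm farther back than shut.
Start: joints at [-1.298, 0.124, 1.65, -0, 1.367, -0.083], TCP at [226.389, -609.289, 250.022] pointing down, gripper open.
Joint ranges: [-2.61, 2.61], [-1.02, 2.33], [0.03, 2.71], [-1.35, 4.49], [0.32, 2.68], [-2.91, 2.91]. Speed limits (rad/s): [2.57, 2.57, 3.14, 3.14, 3.14, 3.14].

INTERFACE

Orientations are given as a rotation vector (axis times angle).
In Python, from workcell import manip, snapshot, get_calibration gives the robot as it stands. The module is installed in compiled form; this text tells all that it offers.
- The arm moves only by the shell command python3 -m crank 'ROWS' [OPENING] [FORCE]. ROWS is JSON, a list of rows, each a list of 4 numbers: the shift along the tool's x, y, z in mm, then the turn about the tool's z in rad. A call has 1 to 12 rows; each row is the pose to reach, as a shift and turn from the pose measured when the call began, along the tool's axes at that moment; what a row does not reach only later rows make up. A row lasts 1/8 s, in which the tool goes at most 62.5 mm and 10.7 degrees, less where a joint would pass 70% of its speed; a pose out of reach is approached as far as the arm can. A call with a gripper value outside its range is refused whole. OPENING is the closure, from 0 (fully open) to 1 (shut), set as the call begins (- or left out, the last holds). The fingers move at their own pace and stop on an object; FORCE is the grip in N (left out, the last holds). Time passes only in rows, so rows that repeat a pose let the fingers close. It gives the time, the measured TCP pose, the force and the opening at its end, in the units of the state.
- manip.get_state(): the state, without advancing time (a new reading comes with each control period).
- snapshot(name): name is "scene" or "top" or "wrist"; returns (picture, depth): 420x560x3 uint8, red, green, blue; 420x560 float32, mm along the optical axis (not along the pixel's ray), 0 where there is no reading.
- get_calibration(name): a dict with "fx", "fy", "cx", "cy" (pixels), "R" (3x3) and "t" (3): a world point X has camera coordinates R X + t; the wrist camera has in their place "mount" (4x4, takes a point from camera to tool coordinates, whose origin is the TCP and whose axes are the flange's). Camera axes: x right, y down, z forward; pixel columns grow to the right and rows downward; lengths in mm; the calibration is good to about 2 mm. A picture is of the moment at which its call begins: read the wrist's pose just before it. get_calibration takes no time and is no camera call.
- manip.close_job(): hands the job in, once; it reports no verdict.
The state is a dict: "time_s": time; "joint_pos": joint angles; "qvel": joint speeds; "joint_efforts": joint torques, N m; "tcp_pos": TCP position; "tool_rot": TCP orientation; "wrist_force": force on the tool from outside, world axes, zero at the start; "ft_torque": the same for the moment, N m; "opening": finger opening in mm.
Only numpy, scipy, OpenCV 4.12 (cv2) and the standard library are available. Lean on these libraries where they do the work, as an engineer would, in place of code of your own. Each camera call takes 0.05 s, during which the arm holds its last target.

## Working session

There is one attempt and no reset: what is moved stays moved. The work goes in short steps, Python scripts to look and compute and a shell command to move; the robot and the scene stay as the last step left them, time stands still between calls to the robot, and variables do not carry over. Pictures are saved under pics/ and viewed, and the job is handed in when it is done.

```bash
mkdir -p pics; ls; cat > h.py <<'E'
import numpy as np, cv2, json
from workcell import manip, snapshot, get_calibration
from scipy.spatial.transform import Rotation as Ro
def snap(n,f):
    p,d=snapshot(n); cv2.imwrite('pics/%s.png'%f,p[:,:,::-1]); np.save('pics/%s.npy'%f,d); return p,d
def cloud(n,d,st=None):
    c=get_calibration(n); v,u=np.mgrid[0:420,0:560]
    P=np.stack([(u-c['cx'])/c['fx']*d,(v-c['cy'])/c['fy']*d,d],-1)
    if 'mount' in c:
        M=np.array(c['mount']); P=P@M[:3,:3].T+M[:3,3]
        return P@Ro.from_rotvec(st['tool_rot']).as_matrix().T+np.array(st['tcp_pos'])
    return (P-np.array(c['t']))@np.array(c['R'])
E
python3 - <<'E'
from h import *
s=manip.get_state(); print(s)
snap('top','top0'); snap('scene','scene0')
print(get_calibration('top'));print(get_calibration('wrist'))
E
```

```text
pics
{'time_s': 0.0, 'joint_pos': array([-1.29757945e+00,  1.24538061e-01,  1.65173223e+00,  2.11267882e-05,
        1.36751332e+00, -8.25943024e-02]), 'qvel': array([ 0.00064931, -0.00024032,  0.00065038,  0.00088409,  0.00051135,
       -0.00038173]), 'joint_efforts': array([-1.04616400e-03, -4.23618150e+01, -3.65448582e+01, -1.75332225e-04,
        7.05706741e-03, -1.59426367e-05]), 'tcp_pos': array([ 226.24715807, -608.71518741,  248.6972426 ]), 'tool_rot': array([-3.08985996e+00, -5.55570345e-01,  2.94969009e-04]), 'wrist_force': array([-0.08371407,  0.76034183,  0.2584654 ]), 'ft_torque': array([ 0.0285331, -0.0466772,  0.0305698]), 'opening': 85.28236250232963}
{'fx': 432.02127073460633, 'fy': 432.02127073460633, 'cx': 285.1301899300328, 'cy': 213.9323870255243, 'R': array([[-0.00850692, -0.99944367,  0.03224862],
       [-0.98115607,  0.00211719, -0.19320531],
       [ 0.19302955, -0.03328451, -0.98062824]]), 't': array([ -11.62882461,  520.93040715, 1001.49989439])}
{'fx': 296.66346099519455, 'fy': 296.66346099519455, 'cx': 273.8132725488669, 'cy': 205.3897323210737, 'mount': array([[-2.06838853e-04, -9.54330468e-01, -2.98752934e-01,
         7.76551173e+01],
       [ 9.99999965e-01, -1.47788609e-04, -2.20247789e-04,
         3.10663694e-01],
       [ 1.66036895e-04, -2.98752969e-01,  9.54330465e-01,
        -1.23443140e+02],
       [ 0.00000000e+00,  0.00000000e+00,  0.00000000e+00,
         1.00000000e+00]])}
```

View pics/top0.png

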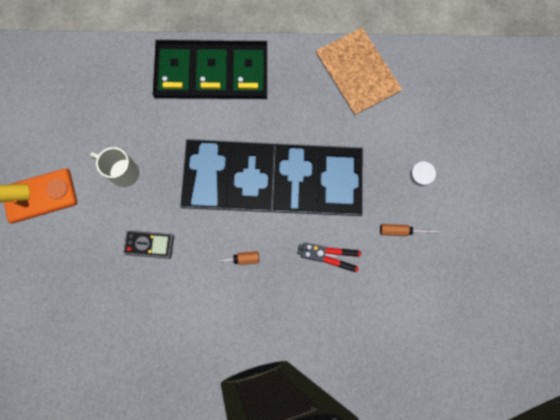

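View pics/scene0.png

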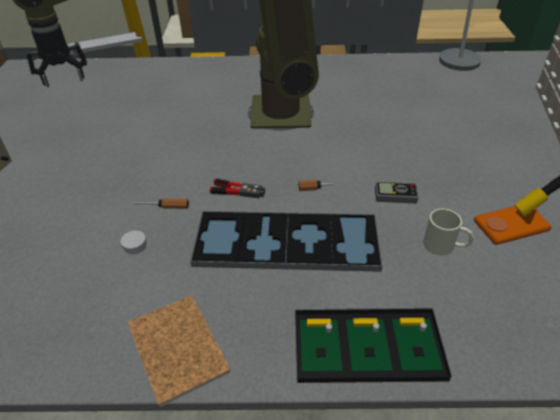

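```bash
python3 - <<'E'
import cv2
im=cv2.imread('pics/top0.png')
c=im[130:280,110:450]; cv2.imwrite('pics/top0c.png',cv2.resize(c,None,fx=2.35,fy=2.35,interpolation=cv2.INTER_CUBIC))
from h import *
d=np.load('pics/top0.npy'); P=cloud('top',d)
def rep(m,n,zmin=None):
    k,l,s,c=cv2.connectedComponentsWithStats(m.astype('uint8'))
    for i in range(1,k):
        if s[i,4]<15: continue
        Q=P[l==i]; Q=Q[np.isfinite(Q).all(1)]
        r=cv2.minAreaRect(Q[:,:2].astype('float32'))
        print(n,'px',c[i].round(),s[i,4],'mean',Q.mean(0).round(1),'rect',np.round(r[0],1),np.round(r[1],1),round(r[2],1),'zmax',Q[:,2].max().round(1))
R,G,B=[im[:,:,i].astype(int) for i in (2,1,0)]
rep((B>R+40)&(B>120),'blue')
sub=np.zeros(R.shape,bool); sub[130:285,110:450]=1
print('bench z',np.median(P[230:280,180:200,2]))
rep((P[...,2]>6)&sub,'high')
rep((R>G+40)&sub,'red')
E
```

```text
blue px [206. 174.] 1569 mean [633.6 186.   12.3] rect [506.6 144.4] [436.7 115.4] 18.4 zmax 1083.1
blue px [295. 172.] 933 mean [639.4 -42.7  14. ] rect [509.7 -33.7] [ 83.6 390.1] 86.3 zmax 1083.1
blue px [251. 179.] 789 mean [618.2  71.8  18.9] rect [499.4  68.6] [366.2  85. ] 1.7 zmax 1083.1
blue px [339. 180.] 1414 mean [ 617.3 -156.    15.7] rect [ 489.9 -104.7] [104.4 413. ] 68.1 zmax 1083.1
bench z -0.6951512873841212
high px [273. 177.] 12374 mean [623.8  15.2  22.1] rect [518.4  21. ] [466.3 400.9] 87.3 zmax 1083.1
high px [123. 168.] 721 mean [636.8 382.2  54.3] rect [478.8 234.2] [529.9  74.4] 45.0 zmax 1083.1
high px [423. 173.] 477 mean [ 632.4 -369.9   28.1] rect [ 497.4 -180.1] [ 60.4 535.4] 35.4 zmax 1083.1
high px [400. 229.] 440 mean [ 485.8 -302.9   26.9] rect [ 434.2 -179.5] [ 74.5 457.1] 20.9 zmax 1083.1
high px [149. 244.] 1199 mean [451.5 315.3  36.2] rect [413.8 193.2] [386.9  80. ] 72.6 zmax 1083.1
high px [328. 254.] 919 mean [ 424.  -120.6   26.6] rect [406.  -81.5] [107.2 247.8] 17.5 zmax 1083.1
high px [244. 258.] 350 mean [417.3  85.2  27.8] rect [394.7  61.7] [157.9  74.5] 53.4 zmax 1083.1
red px [395. 229.] 275 mean [ 485.3 -288.8   28.8] rect [ 420.1 -144.7] [ 49.  385.8] 24.5 zmax 1083.1
red px [128. 248.] 23 mean [441.1 365.4  27.8] rect [441.  365.5] [10.7 10.9] 41.9 zmax 32.8
red px [333. 251.] 119 mean [ 434.4 -134.6   17.3] rect [ 435.3 -134.8] [42.7 16.3] 86.1 zmax 23.3
red px [359. 253.] 19 mean [ 426.9 -197.7   17.5] rect [ 427.4 -197. ] [11.7  9.2] 0.5 zmax 23.7
red px [248. 258.] 230 mean [417.5  77.   27.2] rect [418.   77.5] [27.  51.3] 0.4 zmax 34.8
red px [331. 261.] 119 mean [ 409.6 -129.2   17.2] rect [ 410.3 -129.2] [43.6 14.6] 72.3 zmax 23.0
red px [356. 269.] 20 mean [ 389.7 -190.2   17.4] rect [ 389.8 -190.3] [12.2  8.9] 3.4 zmax 23.1
```

View pics/top0c.png

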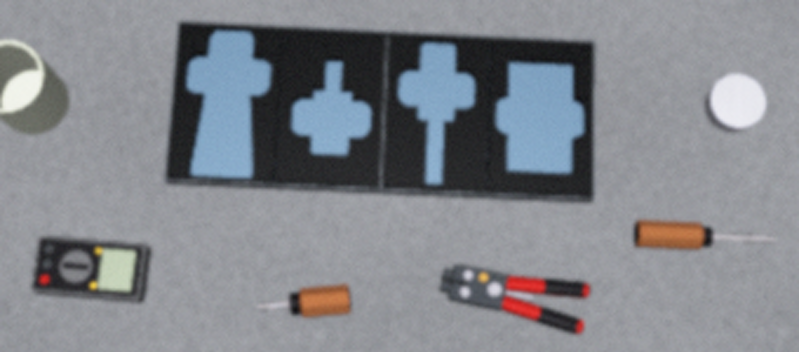

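```bash
cat >> h.py <<'E'
def go(x,y,z,yaw_deg):
    s=manip.get_state(); R=Ro.from_rotvec(s['tool_rot']).as_matrix(); p=np.array(s['tcp_pos'])
    dl=R.T@(np.array([x,y,z])-p); yaw=np.arctan2(R[1,0],R[0,0])
    dy=(np.radians(yaw_deg)-yaw+np.pi)%(2*np.pi)-np.pi
    print('t %.2f pos %s yaw %.2f tilt %.3f | rows shift %s turn %.4f dist %.0f'%(s['time_s'],p.round(1),np.degrees(yaw),R[2,2],dl.round(1),-dy,np.linalg.norm(dl)), 'F',s['wrist_force'].round(1),'open %.1f'%s['opening'])
E
python3 -c "
from h import *
go(560,0,300,0)"
```

```text
t 0.10 pos [ 226.3 -608.8  248.9] yaw 20.39 tilt -1.000 | rows shift [ 524.9 -454.5  -50.2] turn 0.3558 dist 696 F [-0.9  0.3 -0.5] open 85.7
```

```bash
python3 -m crank '[[525,-454.5,-50,0.356],[525,-454.5,-50,0.356],[525,-454.5,-50,0.356],[525,-454.5,-50,0.356],[525,-454.5,-50,0.356],[525,-454.5,-50,0.356],[525,-454.5,-50,0.356],[525,-454.5,-50,0.356],[525,-454.5,-50,0.356],[525,-454.5,-50,0.356],[525,-454.5,-50,0.356],[525,-454.5,-50,0.356]]' 0 60; python3 -c "
from h import *
go(560,0,300,0)"
```

```text
time_s: 1.6
tcp_pos: [560.9, 3.2, 299.4]
tool_rot: [-3.139, -0.007, 0.002]
wrist_force: [-0.1, -0.3, 0.3]
opening: 85.2
t 1.60 pos [560.9   3.2 299.4] yaw 0.26 tilt -1.000 | rows shift [-0.9  3.2 -0.6] turn 0.0046 dist 3 F [-0.1 -0.3  0.3] open 85.2
```

```bash
python3 - <<'E'
from h import *
import pickle
s=manip.get_state(); snap('wrist','w1'); pickle.dump(s,open('pics/w1.pkl','wb')); print(s['tcp_pos'],s['time_s'])
E
```

```text
[560.89658706   3.20543391 299.42183514] 1.6
```

View pics/w1.png

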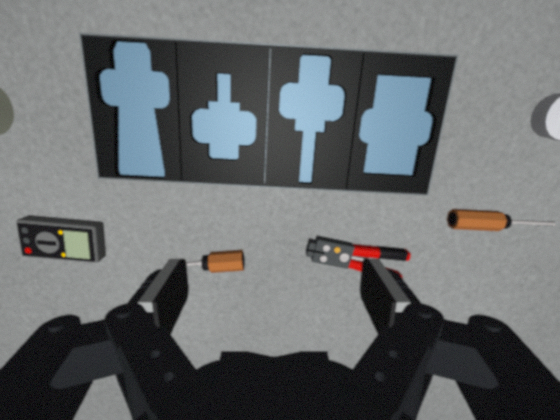

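```bash
cat >> h.py <<'E'
from scipy.optimize import minimize
import pickle
def projector(name,st=None):
    c=get_calibration(name)
    if 'mount' in c:
        M=np.array(c['mount']); Rt=Ro.from_rotvec(st['tool_rot']).as_matrix()
        Rc=(Rt@M[:3,:3]).T; o=Rt@M[:3,3]+np.array(st['tcp_pos']); t=-Rc@o
    else: Rc=np.array(c['R']); t=np.array(c['t'])
    def f(X):
        Y=np.asarray(X,float)@Rc.T+t
        return np.stack([c['fx']*Y[:,0]/Y[:,2]+c['cx'],c['fy']*Y[:,1]/Y[:,2]+c['cy']],1)
    return f
def place(p,x,y,a,z):
    p=np.asarray(p,float); c,s=np.cos(a),np.sin(a)
    return np.c_[x+c*p[:,0]-s*p[:,1], y+s*p[:,0]+c*p[:,1], np.full(len(p),z)]
SS=4
def fill(polys,hull=False):
    m=np.zeros((420*SS,560*SS),np.uint8)
    for p in polys:
        if hull: p=cv2.convexHull(p.astype('float32'))[:,0]
        cv2.fillPoly(m,[np.round((p+.5)*SS-.5).astype(np.int32)],1)
    return m
def box(x0,x1,w0,w1=None):
    w1=w0 if w1 is None else w1
    return [(x0,-w0/2),(x1,-w1/2),(x1,w1/2),(x0,w0/2)]
NEST={'crimper':[box(-84,16,68,50),box(16,84,50),box(8,52,92)],
'long':[box(-81,11,40),box(11,81,18),box(-48,-4,84)],
'stubby':[box(-54,20,42),box(20,54,18),box(-34,10,86)],
'meter':[box(-63,63,72),box(-22,22,98)]}
# crimper nest handle taper approx; object prisms: (poly,z0,z1)
OBJ={'crimper':[(box(-78,-20,56,44),0,18),(box(10,68,38),0,20),(box(68,78,24),0,20)],
'long':[(box(-75,-7,28),2,26),(box(-7,5,22),4,24),(box(5,75,6),11,17)],
'stubby':[(box(-48,2,30),2,28),(box(2,14,22),4,26),(box(14,48,6),12,18)],
'meter':[(box(-57,57,60),0,28)]}
def nestmask(f,k,v):
    A=fill([f(place(p,*v,11)) for p in NEST[k]]); B=fill([f(place(p,*v,23)) for p in NEST[k]])
    return A&B
def objmask(f,k,v,zb=0):
    return fill([f(np.r_[place(p,*v,z0+zb),place(p,*v,z1+zb)]) for p,z0,z1 in OBJ[k]],True)
def fit(fn,mask,v0,valid=None):
    M=cv2.resize(mask.astype(np.uint8),None,fx=SS,fy=SS,interpolation=cv2.INTER_NEAREST)
    V=None if valid is None else cv2.resize(valid.astype(np.uint8),None,fx=SS,fy=SS,interpolation=cv2.INTER_NEAREST)
    def cost(q):
        T=fn((q[0],q[1],q[2]/60))
        if V is not None: T=T&V
        return 1-(T&M).sum()/max(1,(T|M).sum())
    q=np.array([v0[0],v0[1],v0[2]*60])
    for st in (10,3):
        r=minimize(cost,q,method='Nelder-Mead',options=dict(initial_simplex=np.vstack([q]+[q+st*e for e in np.eye(3)]),xatol=.1,fatol=1e-4)); q=r.x
    return (q[0],q[1],q[2]/60),1-r.fun
def comps(mask,amin=50):
    k,l,s,c=cv2.connectedComponentsWithStats(mask.astype('uint8'))
    return [(l==i,c[i],s[i]) for i in range(1,k) if s[i,4]>=amin]
E
cat > n.py <<'E'
from h import *
for src in ('w1','top0'):
    im=cv2.imread('pics/%s.png'%src).astype(int); B,G,R=im[...,0],im[...,1],im[...,2]
    f=projector('wrist',pickle.load(open('pics/w1.pkl','rb'))) if src=='w1' else projector('top')
    for (m,c,s),(k,v0) in zip(sorted(comps((B>R+30)&(B>100),300),key=lambda a:a[1][0]),
      [('crimper',(630,186,0)),('stubby',(620,72,0)),('long',(635,-42,np.pi)),('meter',(617,-156,0))]):
        v,iou=fit(lambda q:nestmask(f,k,q),m,v0); print(src,k,c.round(),np.round(v[:2],1),np.degrees(v[2]).round(2),round(iou,3))
E
python3 n.py
```

```text
w1 crimper [136. 108.] [636.8 184.3] -2.86 0.963
w1 stubby [224. 123.] [631.6  70.9] -2.38 0.951
w1 long [311. 105.] [626.  -43.2] 177.26 0.957
w1 meter [396. 124.] [ 620.5 -156.9] -2.85 0.973
top0 crimper [206. 174.] [633.6 185.3] -2.95 0.954
top0 stubby [251. 179.] [628.6  71.5] -2.72 0.943
top0 long [295. 172.] [622.8 -41.8] 177.35 0.929
top0 meter [339. 180.] [ 617.3 -156.3] -2.56 0.958
```

```bash
python3 -c "
from h import *
go(407,-200,200,78)"
```

```text
t 1.65 pos [560.7   2.4 299.3] yaw 0.20 tilt -1.000 | rows shift [-154.2  202.1   99.1] turn -1.3579 dist 273 F [-0.7  0.4  0.3] open 85.8
```

```bash
python3 -m crank '[[-154,202,99,-1.358],[-154,202,99,-1.358],[-154,202,99,-1.358],[-154,202,99,-1.358],[-154,202,99,-1.358],[-154,202,99,-1.358],[-154,202,99,-1.358],[-154,202,99,-1.358],[-154,202,99,-1.358],[-154,202,99,-1.358]]'; python3 - <<'E'
from h import *
s=manip.get_state(); snap('wrist','w2'); pickle.dump(s,open('pics/w2.pkl','wb')); print(s['tcp_pos'],s['time_s'])
E
```

```text
time_s: 2.9
tcp_pos: [406.6, -200.3, 199.8]
tool_rot: [-2.442, -1.972, -0.0]
wrist_force: [-0.1, 0.1, -0.2]
opening: 85.5
[ 406.62577521 -200.27271473  199.82432869] 2.9
```

View pics/w2.png

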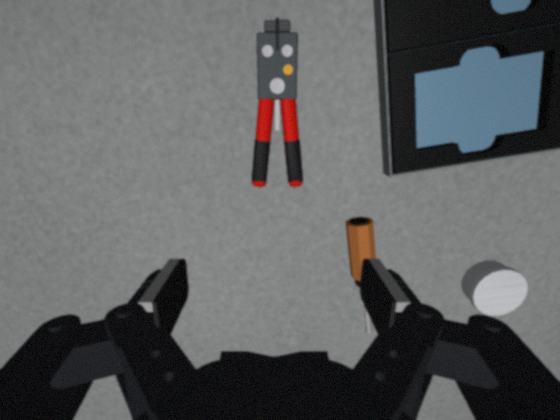

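```bash
cat >> h.py <<'E'
OBJ['crimper']=[([(-78,28),(-78,14),(10,4),(10,19)],2,18),([(-78,-28),(-78,-14),(10,-4),(10,-19)],2,18),(box(10,68,38),0,20),(box(68,78,24),0,20)]
def omask(im,r):
    im=im.astype(int); mx=im.max(-1); mn=im.min(-1)
    m=((mx-mn>40)|(mx<75)|(mn>165))
    q=np.zeros(m.shape,bool); q[r[1]:r[3],r[0]:r[2]]=1
    m=cv2.morphologyEx((m&q).astype(np.uint8),cv2.MORPH_OPEN,np.ones((3,3)))
    return m,q
def fitobj(src,cam,k,roi,v0,zb=0):
    im=cv2.imread('pics/%s.png'%src); st=pickle.load(open('pics/%s.pkl'%src,'rb')) if cam=='wrist' else None
    f=projector(cam,st); m,q=omask(im,roi)
    if cam=='wrist' or 1:
        m=cv2.morphologyEx(m,cv2.MORPH_CLOSE,np.ones((3,3)))
    v,i=fit(lambda a:objmask(f,k,a,zb),m,v0,q)
    T=cv2.resize(objmask(f,k,v,zb),(560,420),interpolation=cv2.INTER_AREA)
    o=im.copy(); cs,_=cv2.findContours(T,0,2); cv2.drawContours(o,cs,-1,(0,255,255),1); cs,_=cv2.findContours(m,0,2); cv2.drawContours(o,cs,-1,(255,0,255),1)
    c=o[max(0,roi[1]-10):roi[3]+10,max(0,roi[0]-10):roi[2]+10]; cv2.imwrite('pics/fit_%s_%s.png'%(src,k),cv2.resize(c,None,fx=3,fy=3))
    print(src,k,np.round(v[:2],1),np.degrees(v[2]).round(2),'iou',round(i,3)); return v
E
python3 - <<'E'
from h import *
fitobj('w2','wrist','crimper',(235,8,320,195),(420,-120,np.radians(78)))
fitobj('top0','top','crimper',(290,235,370,280),(420,-120,np.radians(78)))
E
```

```text
w2 crimper [ 425.3 -132.1] 78.09 iou 0.552
top0 crimper [ 423.5 -129.4] 77.15 iou 0.537
```

View pics/fit_w2_crimper.png

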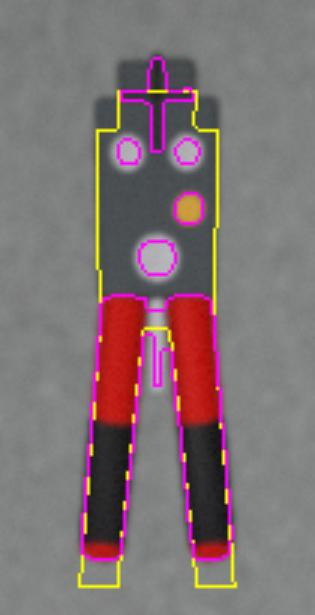

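```bash
sed -i 's/mx<75/mx<95/' h.py; python3 - <<'E'
from h import *
v=fitobj('w2','wrist','crimper',(235,8,320,195),(425,-122,np.radians(78)))
fitobj('top0','top','crimper',(290,235,370,280),(420,-120,np.radians(78)))
print('grip',v[0]+30*np.cos(v[2]),v[1]+30*np.sin(v[2]))
E
```

```text
w2 crimper [ 426.8 -123.9] 78.02 iou 0.887
top0 crimper [ 424.3 -123.7] 77.96 iou 0.689
grip 433.03038185581954 -94.56457555451611
```

View pics/fit_w2_crimper.png

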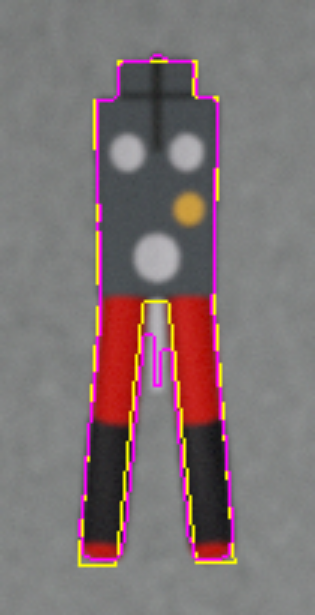

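```bash
python3 -c "
from h import *
go(433,-94.5,80,78);go(433,-94.5,21,78)"
```

```text
t 2.95 pos [ 406.8 -200.2  199.9] yaw 77.90 tilt -1.000 | rows shift [108.6   3.7 120.1] turn -0.0018 dist 162 F [-0.7 -0.3  0.3] open 85.5
t 2.95 pos [ 406.8 -200.2  199.9] yaw 77.90 tilt -1.000 | rows shift [108.5   3.8 179.1] turn -0.0018 dist 209 F [-0.7 -0.3  0.3] open 85.5
```

```bash
python3 -m crank '[[108.5,3.8,120,0],[108.5,3.8,120,0],[108.5,3.8,120,0],[108.5,3.8,120,0],[108.5,3.8,150,0],[108.5,3.8,170,0],[108.5,3.8,179,0],[108.5,3.8,179,0]]'; python3 -m crank '[[0,0,0,0],[0,0,0,0],[0,0,0,0],[0,0,0,0],[0,0,0,0],[0,0,0,0],[0,0,0,0],[0,0,0,0]]' 1 60;  python3 -c "
from h import *
go(433,-94.5,80,78)"
```

```text
time_s: 3.95
tcp_pos: [433.3, -95.2, 21.6]
tool_rot: [-2.442, -1.972, -0.001]
wrist_force: [-0.1, -0.3, 1.1]
opening: 85.4
time_s: 4.95
tcp_pos: [433.9, -95.4, 22.6]
tool_rot: [-2.443, -1.973, -0.001]
wrist_force: [-2.6, 0.3, 6.7]
opening: 36.4
t 4.95 pos [433.9 -95.4  22.6] yaw 77.85 tilt -1.000 | rows shift [  0.7  -1.1 -57.4] turn -0.0026 dist 57 F [-2.6  0.3  6.7] open 36.4
```

```bash
python3 -m crank '[[0,0,-40,0],[0,0,-90,0],[0,0,-90,0]]'; python3 -c "
from h import *
go(666.5,183,80,-2.7)"
```

```text
time_s: 5.32
tcp_pos: [436.5, -96.3, 116.3]
tool_rot: [2.439, 1.97, 0.008]
wrist_force: [0.6, -0.1, -3.9]
opening: 36.3
t 5.33 pos [436.5 -96.3 116.3] yaw 77.86 tilt -1.000 | rows shift [321.4 165.8  37.7] turn 1.4061 dist 364 F [ 0.6 -0.1 -3.9] open 36.3
```

```bash
python3 -m crank '[[321,166,0,1.406],[321,166,0,1.406],[321,166,0,1.406],[321,166,0,1.406],[321,166,0,1.406],[321,166,0,1.406],[321,166,0,1.406],[321,166,37,1.406],[321,166,37,1.406],[321,166,37,1.406],[321,166,37,1.406],[321,166,37,1.406]]'; python3 -c "
from h import *
s=manip.get_state(); snap('wrist','w3'); pickle.dump(s,open('pics/w3.pkl','wb')); 
go(666.5,183,80,-2.7)"
```

```text
time_s: 6.82
tcp_pos: [667.4, 182.5, 82.4]
tool_rot: [3.14, -0.073, 0.016]
wrist_force: [-0.4, 1.2, -3.2]
opening: 36.5
t 6.88 pos [667.3 182.5  82.1] yaw -2.68 tilt -1.000 | rows shift [-0.8 -0.4  2.1] turn 0.0003 dist 2 F [ 0.2  0.5 -4.7] open 36.3
```

View pics/w3.png

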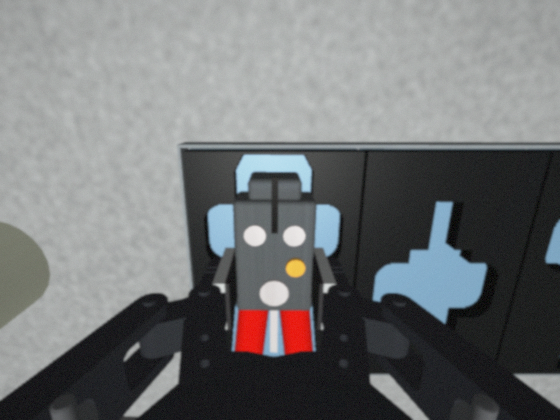

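```bash
cat >> h.py <<'E'
def pix2w(st,u,v,z,name='wrist'):
    c=get_calibration(name)
    r=np.array([(u-c['cx'])/c['fx'],(v-c['cy'])/c['fy'],1])
    if 'mount' in c:
        M=np.array(c['mount']); Rt=Ro.from_rotvec(st['tool_rot']).as_matrix(); o=Rt@M[:3,3]+np.array(st['tcp_pos']); d=Rt@M[:3,:3]@r
    else:
        R=np.array(c['R']); o=-R.T@np.array(c['t']); d=R.T@r
    return o+d*(z-o[2])/d[2]
E
python3 - <<'E'
from h import *
s=pickle.load(open('pics/w3.pkl','rb')); im=cv2.imread('pics/w3.png').astype(int)
for c in (245,274,300): print(c,[(r,tuple(im[r,c])) for r in range(148,186,2)])
B,R=im[...,0],im[...,2]; col=(B-R)[:,240:305].mean(1); e=np.argmax(col>20); print('edge row',e)
f=projector('wrist',s)
print('z11',pix2w(s,274,e,11),'z23',pix2w(s,274,e,23))
f=projector('wrist',s)
# stubby nest fit
m=[c for c in comps((B>R+30)&(B>100),800) if c[1][0]>360]
for mm,c,ss in m: print(c,ss)
q=np.zeros(B.shape,bool); q[:300,365:520]=1
mm=m[0][0]&q
print(fit(lambda a:nestmask(f,'stubby',a),mm,(631,71,-.047),q))
# nose tip fit
v,u=None,None
print('expected nose far end row', f(place([(78,0),(78-0,0)],667-29.3,184,-.047,82-22+20))[0])
E
```

```text
245 [(148, (np.int64(123), np.int64(116), np.int64(108))), (150, (np.int64(54), np.int64(47), np.int64(45))), (152, (np.int64(75), np.int64(75), np.int64(73))), (154, (np.int64(157), np.int64(142), np.int64(122))), (156, (np.int64(234), np.int64(217), np.int64(180))), (158, (np.int64(235), np.int64(220), np.int64(179))), (160, (np.int64(236), np.int64(220), np.int64(182))), (162, (np.int64(236), np.int64(220), np.int64(181))), (164, (np.int64(235), np.int64(219), np.int64(178))), (166, (np.int64(234), np.int64(219), np.int64(178))), (168, (np.int64(234), np.int64(218), np.int64(179))), (170, (np.int64(234), np.int64(215), np.int64(176))), (172, (np.int64(234), np.int64(218), np.int64(179))), (174, (np.int64(233), np.int64(215), np.int64(175))), (176, (np.int64(234), np.int64(217), np.int64(177))), (178, (np.int64(234), np.int64(217), np.int64(176))), (180, (np.int64(233), np.int64(216), np.int64(176))), (182, (np.int64(233), np.int64(215), np.int64(176))), (184, (np.int64(230), np.int64(211), np.int64(173)))]
274 [(148, (np.int64(124), np.int64(120), np.int64(109))), (150, (np.int64(
[... 1595 characters left out ...]
233), np.int64(217), np.int64(176))), (174, (np.int64(229), np.int64(210), np.int64(171))), (176, (np.int64(220), np.int64(197), np.int64(161))), (178, (np.int64(189), np.int64(168), np.int64(138))), (180, (np.int64(151), np.int64(137), np.int64(115))), (182, (np.int64(114), np.int64(108), np.int64(93))), (184, (np.int64(106), np.int64(100), np.int64(91)))]
edge row 154
z11 [719.81727376 180.18358266  11.        ] z23 [721.28530233 180.12490033  23.        ]
[433.81051603 272.70242552] [ 372  201  115  123 6143]
((np.float64(632.080015856304), np.float64(71.17665442463064), np.float64(-0.0473597316170284)), np.float64(0.9332776681342038))
expected nose far end row [274.2353569  183.24408532]
```

```bash
python3 -m crank '[[-1.3,-0.2,15,0],[-1.3,-0.2,30,0],[-1.3,-0.2,40,0],[-1.3,-0.2,46,0],[-1.3,-0.2,48,0],[-1.3,-0.2,48,0]]'; python3 -c "
from h import *
s=manip.get_state(); snap('wrist','w4'); pickle.dump(s,open('pics/w4.pkl','wb')); 
go(666,182.7,33,-2.7)"
```

```text
time_s: 7.62
tcp_pos: [666.7, 182.8, 34.5]
tool_rot: [3.14, -0.073, 0.016]
wrist_force: [0.5, -0.6, -3.8]
opening: 36.7
t 7.67 pos [666.9 182.8  34.7] yaw -2.68 tilt -1.000 | rows shift [-0.9  0.2  1.7] turn 0.0003 dist 2 F [ 0.7 -0.6 -4.4] open 36.8
```

View pics/w4.png

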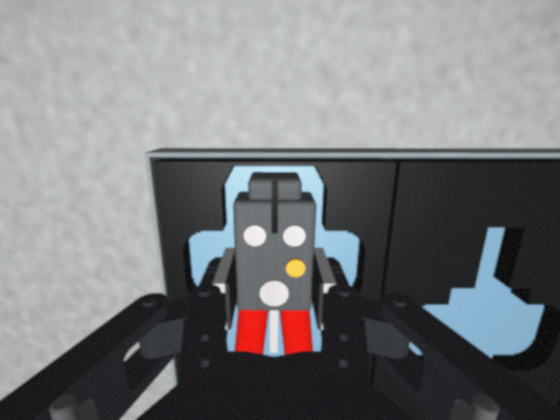

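```bash
python3 -m crank '[[-0.5,0,1.2,0],[-0.5,0,2,0],[-0.5,0,2,0]]'; python3 -m crank '[[0,0,0,0],[0,0,0,0],[0,0,0,0],[0,0,0,0]]' 0.42; python3 -m crank '[[0,0,-15,0],[0,0,-60,0],[0,0,-120,0],[-40,0,-165,0],[-80,0,-165,0],[-80,0,-165,0],[-80,0,-165,0]]'
python3 -c "
from h import *
s=manip.get_state(); snap('wrist','w5'); pickle.dump(s,open('pics/w5.pkl','wb')); 
go(666,182.7,33,-2.7)"
```

```text
time_s: 8.05
tcp_pos: [667.1, 182.9, 33.7]
tool_rot: [3.141, -0.074, 0.02]
wrist_force: [0.0, -0.6, 0.2]
opening: 36.5
time_s: 8.55
tcp_pos: [667.2, 183.0, 33.7]
tool_rot: [3.141, -0.074, 0.02]
wrist_force: [0.2, 0.5, 0.5]
opening: 49.2
time_s: 9.43
tcp_pos: [585.6, 186.8, 198.4]
tool_rot: [-3.141, 0.073, -0.022]
wrist_force: [0.1, -0.2, -0.5]
opening: 49.6
t 9.47 pos [585.9 186.7 198.1] yaw -2.70 tilt -1.000 | rows shift [ 78.    0.3 166.1] turn 0.0001 dist 184 F [-0.2  0.  -0.6] open 49.6
```

View pics/w5.png

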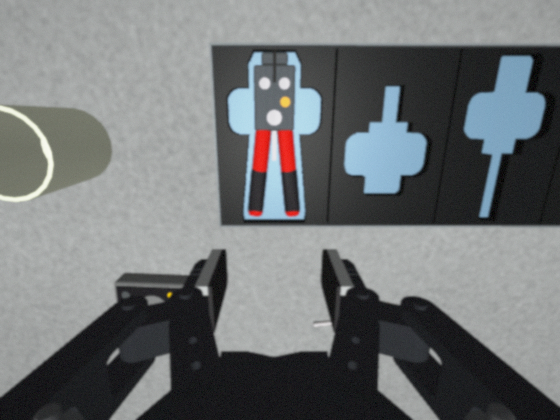

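```bash
python3 - <<'E'
from h import *
fitobj('w5','wrist','crimper',(240,48,310,218),(638,184,-.047),11)
st=pickle.load(open('pics/w5.pkl','rb')); d=np.load('pics/w5.npy'); P=cloud('wrist',d,st)
for n,(u,v) in dict(head=(275,95),hl=(257,190),hr=(291,190),floor=(310,105),foam=(232,150),nose=(275,65)).items(): print(n,np.median(P[v-4:v+5,u-4:u+5].reshape(-1,3),0).round(1))
fitobj('w1','wrist','long',(435,200,560,240),(480,-305,-np.pi/2))
fitobj('top0','top','long',(370,215,450,245),(480,-305,-np.pi/2))
fitobj('w1','wrist','meter',(10,210,112,268),(450,315,-np.pi/2))
fitobj('top0','top','meter',(118,225,182,262),(450,315,-np.pi/2))
fitobj('top0','top','stubby',(212,247,268,270),(415,85,np.pi/2))
E
```

```text
w5 crimper [643.  196.2] 2.34 iou 0.395
head [680.9 181.6  30.8]
hl [591.6 203.9  30.7]
hr [590.  169.5  30.8]
floor [671.3 147.   10.5]
foam [631.8 226.8  22.6]
nose [706.3 180.4  30.6]
w1 long [ 486.6 -330.7] -95.94 iou 0.708
top0 long [ 485.5 -329.1] -92.96 iou 0.73
w1 meter [457.3 320.7] -90.51 iou 0.621
top0 meter [451.9 321.7] -98.37 iou 0.66
top0 stubby [416.5  98.4] 93.95 iou 0.829
```

View pics/fit_w1_long.png

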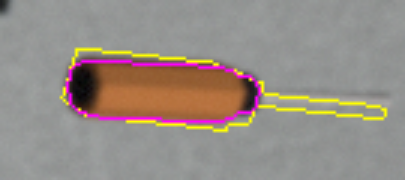

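View pics/fit_top0_stubby.png

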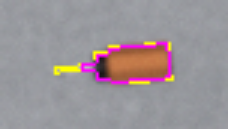

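View pics/fit_w1_meter.png

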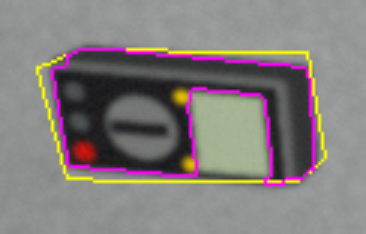

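```bash
python3 -c "
from h import *
go(484,-400,180,88)"
```

```text
t 9.47 pos [585.9 186.7 198.1] yaw -2.70 tilt -1.000 | rows shift [-74.4 590.8  16.9] turn -1.5830 dist 596 F [-0.2  0.  -0.6] open 49.6
```

```bash
python3 -m crank '[[-74,591,17,-1.583],[-74,591,17,-1.583],[-74,591,17,-1.583],[-74,591,17,-1.583],[-74,591,17,-1.583],[-74,591,17,-1.583],[-74,591,17,-1.583],[-74,591,17,-1.583],[-74,591,17,-1.583],[-74,591,17,-1.583],[-74,591,17,-1.583],[-74,591,17,-1.583]]' 0.2; python3 -c "
from h import *
s=manip.get_state(); snap('wrist','w6'); pickle.dump(s,open('pics/w6.pkl','wb')); 
go(484,-400,180,88)"
```

```text
time_s: 10.98
tcp_pos: [484.4, -400.9, 179.2]
tool_rot: [2.256, 2.175, 0.015]
wrist_force: [1.2, 0.8, -0.1]
opening: 68.4
t 11.03 pos [ 484.7 -399.8  179.4] yaw 87.99 tilt -1.000 | rows shift [-0.2 -0.7 -0.7] turn -0.0002 dist 1 F [1.1 0.5 0.4] open 68.5
```

View pics/w6.png

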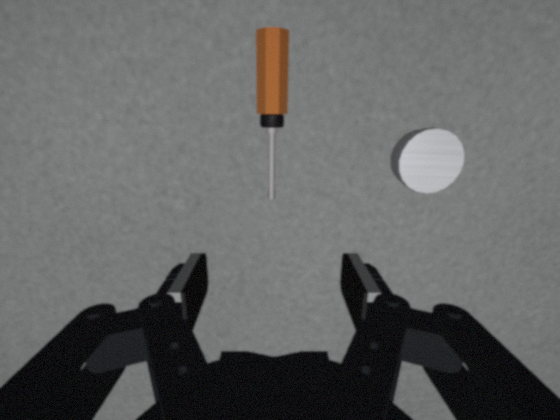

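```bash
python3 - <<'E'
from h import *
fitobj('w6','wrist','long',(245,15,300,205),(486,-320,np.radians(-92)))
s=pickle.load(open('pics/w6.pkl','rb'))
print('tip',pix2w(s,271.3,199.5,14),'end',pix2w(s,272,28.5,28),'collar end',pix2w(s,272,127,14),'hl/hr',pix2w(s,256.5,70,20),pix2w(s,288,70,20))
E
```

```text
w6 long [ 488.5 -332.1] -92.7 iou 0.817
tip [ 485.00898005 -408.19438055   14.        ] end [ 491.40194516 -258.65134995   28.        ] collar end [ 488.46210162 -337.19213565   14.        ] hl/hr [ 476.7614347 -288.274951    20.       ] [ 504.27846403 -289.2439826    20.        ]
```

View pics/fit_w6_long.png

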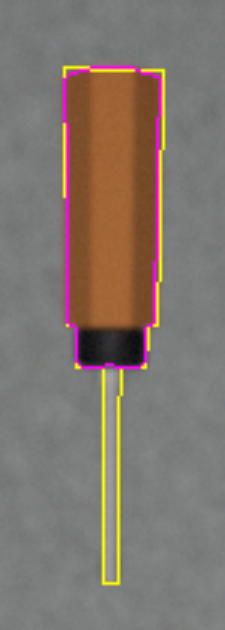

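```bash
python3 -c "
from h import *
go(489.3,-307,21,87.5)"
```

```text
t 11.03 pos [ 484.7 -399.8  179.4] yaw 87.99 tilt -1.000 | rows shift [ 92.7  -0.7 158.5] turn 0.0085 dist 184 F [1.1 0.5 0.4] open 68.5
```

```bash
python3 -m crank '[[92.7,-0.7,60,0.0085],[92.7,-0.7,100,0.0085],[92.7,-0.7,130,0.0085],[92.7,-0.7,150,0.0085],[92.7,-0.7,158,0.0085],[92.7,-0.7,158,0.0085]]'; python3 -m crank '[[0,0,0,0],[0,0,0,0],[0,0,0,0],[0,0,0,0],[0,0,0,0],[0,0,0,0],[0,0,0,0]]' 1 50;  python3 -c "
from h import *
go(489.3,-307,110,87.5)"
```

```text
time_s: 11.78
tcp_pos: [490.2, -307.8, 22.5]
tool_rot: [2.262, 2.165, 0.016]
wrist_force: [-0.4, -0.3, -0.0]
opening: 68.0
time_s: 12.65
tcp_pos: [491.1, -308.9, 24.2]
tool_rot: [2.26, 2.163, 0.016]
wrist_force: [-0.3, -1.1, 5.8]
opening: 26.8
t 12.65 pos [ 491.1 -308.9   24.2] yaw 87.49 tilt -1.000 | rows shift [  1.7  -0.5 -85.8] turn -0.0002 dist 86 F [-0.3 -1.1  5.8] open 26.8
```

```bash
python3 -m crank '[[0,0,-40,0],[0,0,-90,0],[0,0,-90,0]]'; python3 -c "
from h import *
go(650.2,-44.3,80,-2.7)"
```

```text
time_s: 13.02
tcp_pos: [492.1, -310.6, 119.4]
tool_rot: [2.253, 2.157, 0.018]
wrist_force: [0.2, -0.3, -1.1]
opening: 26.6
t 13.03 pos [ 492.1 -310.6  119.4] yaw 87.48 tilt -1.000 | rows shift [273.3 145.2  41. ] turn 1.5739 dist 312 F [ 0.2 -0.3 -1.1] open 26.6
```

```bash
python3 -m crank '[[273,145,0,1.574],[273,145,0,1.574],[273,145,0,1.574],[273,145,0,1.574],[273,145,0,1.574],[273,145,0,1.574],[273,145,0,1.574],[273,145,20,1.574],[273,145,41,1.574],[273,145,41,1.574],[273,145,41,1.574],[273,145,41,1.574]]'; python3 -c "
from h import *
s=manip.get_state(); snap('wrist','w7'); pickle.dump(s,open('pics/w7.pkl','wb')); 
print(Ro.from_rotvec(s['tool_rot']).as_matrix()[:,2])
go(650.2,-44.3,35,-2.7)"
```

```text
time_s: 14.52
tcp_pos: [650.6, -44.7, 81.1]
tool_rot: [3.133, -0.072, 0.041]
wrist_force: [0.1, -1.0, -0.8]
opening: 26.9
[ 0.02569344 -0.00824376 -0.99963588]
t 14.57 pos [650.6 -44.7  81.1] yaw -2.65 tilt -1.000 | rows shift [-1.6 -0.7 46.1] turn 0.0008 dist 46 F [0.  0.6 0.1] open 26.6
```

View pics/w7.png

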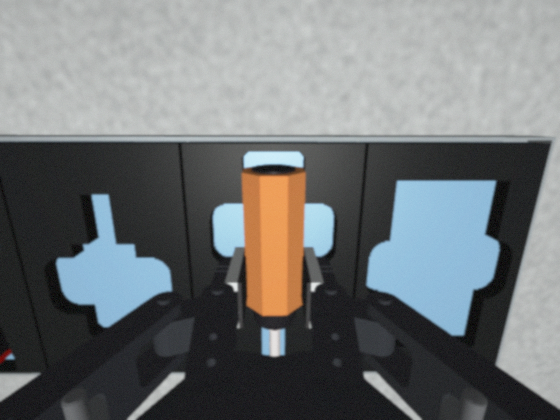

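```bash
python3 - <<'E'
from h import *
s=pickle.load(open('pics/w7.pkl','rb')); im=cv2.imread('pics/w7.png').astype(int); f=projector('wrist',s)
B,R=im[...,0],im[...,2]; col=(B-R)[:,250:298].mean(1); e=np.argmax(col>20); print(e,pix2w(s,274,e-.5,11),'->tile x',pix2w(s,274,e-.5,11)[0]-81,'| y edges',pix2w(s,213,230,11)[1],pix2w(s,333.5,230,11)[1])
for (u,v) in ((274,165),(274,180)): print('end top', pix2w(s,u,v,81-24+28))
for k,x0,x1,v0 in (('stubby',50,180,(631,71,-.047)),('meter',362,505,(620,-157,-.047))):
    q=np.zeros(B.shape,bool); q[:290,x0:x1]=1
    m=(B>R+30)&(B>100)&q
    print(k,fit(lambda a:nestmask(f,k,a),m,v0,q))
E
```

```text
151 [706.41415101 -47.65574261  11.        ] ->tile x 625.4141510090313 | y edges -2.4228315055313274 -86.85950204290373
end top [707.57963894 -47.1492434   85.        ]
end top [701.34781336 -46.860178    85.        ]
stubby ((np.float64(632.0581335511094), np.float64(70.29492865421881), np.float64(-0.053474770323809116)), np.float64(0.9511267428139356))
meter ((np.float64(621.1810079960724), np.float64(-156.78793926746056), np.float64(-0.04898361393706444)), np.float64(0.9779056654344275))
```

```bash
python3 -m crank '[[-2.4,-0.7,15,0],[-2.4,-0.7,30,0],[-2.4,-0.7,39,0],[-2.6,-0.7,44,0],[-2.6,-0.7,46,0],[-2.6,-0.7,46,0]]'; python3 -c "
from h import *
s=manip.get_state(); snap('wrist','w8'); pickle.dump(s,open('pics/w8.pkl','wb')); 
go(649.2,-44.3,35,-2.7)"
```

```text
time_s: 15.32
tcp_pos: [649.7, -44.3, 35.6]
tool_rot: [3.133, -0.073, 0.042]
wrist_force: [-0.5, -0.8, 1.2]
opening: 26.7
t 15.38 pos [649.7 -44.3  35.6] yaw -2.65 tilt -1.000 | rows shift [-0.5 -0.   0.6] turn 0.0009 dist 1 F [-1.   1.5  0.6] open 26.8
```

View pics/w8.png

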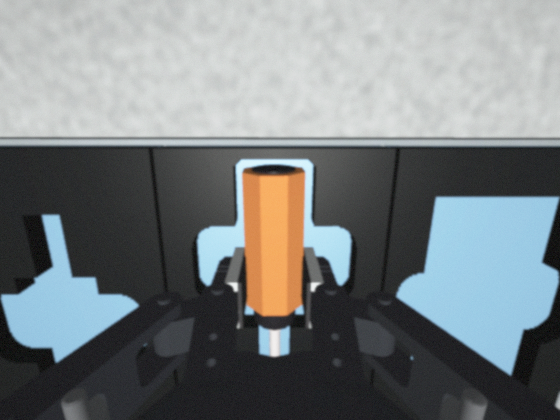

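```bash
python3 -m crank '[[-0.5,0,0.8,0],[-0.5,0,0.8,0]]'; python3 -m crank '[[0,0,0,0],[0,0,0,0],[0,0,0,0],[0,0,0,0]]' 0.5; python3 -m crank '[[0,0,-15,0],[0,0,-60,0],[0,0,-120,0],[-40,0,-165,0],[-80,0,-165,0],[-80,0,-165,0],[-80,0,-165,0]]'
python3 -c "
from h import *
s=manip.get_state(); snap('wrist','w9'); pickle.dump(s,open('pics/w9.pkl','wb')); 
print(Ro.from_rotvec(s['tool_rot']).as_matrix()[:,2])
go(666,182.7,33,-2.7)"
```

```text
time_s: 15.62
tcp_pos: [649.8, -44.4, 35.5]
tool_rot: [3.133, -0.073, 0.045]
wrist_force: [-0.1, 0.0, 3.7]
opening: 26.7
time_s: 16.12
tcp_pos: [649.6, -44.4, 35.3]
tool_rot: [3.133, -0.073, 0.044]
wrist_force: [-0.0, 0.5, 0.0]
opening: 42.7
time_s: 17.0
tcp_pos: [565.6, -39.3, 198.8]
tool_rot: [3.132, -0.073, 0.047]
wrist_force: [-0.0, 0.7, -0.0]
opening: 42.9
[ 0.02957576 -0.008729   -0.99952443]
t 17.05 pos [565.9 -39.4 198.5] yaw -2.66 tilt -1.000 | rows shift [  84.8 -227.7  166.4] turn 0.0007 dist 295 F [0.1 0.  0.4] open 42.8
```

View pics/w9.png

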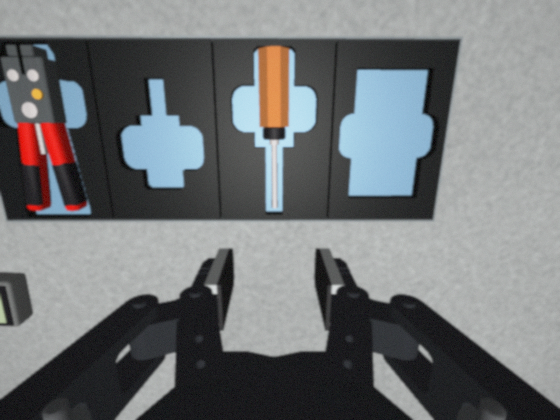

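```bash
python3 - <<'E'
from h import *
st=pickle.load(open('pics/w9.pkl','rb')); d=np.load('pics/w9.npy'); P=cloud('wrist',d,st)
for n,(u,v) in dict(h0=(274,60),h1=(274,110),shaft=(274,165),tip=(275,200),floor=(304,105),foam=(235,170)).items(): print(n,np.nanmax(np.median(P[v-3:v+4,u-1:u+2],0),0).round(1))
go(421,18,180,93.5)
E
```

```text
h0 [692.1 -45.4  38.4]
h1 [650.2 -43.4  38.7]
shaft [598.2 -41.   27.4]
tip [561.8 -40.3  27.2]
floor [654.6 -73.9  10.9]
foam [594.5  -1.   23.1]
t 17.05 pos [565.9 -39.4 198.5] yaw -2.66 tilt -1.000 | rows shift [-147.9  -50.7   13.8] turn -1.6783 dist 157 F [0.1 0.  0.4] open 42.8
```

```bash
python3 -m crank '[[-148,-50.7,14,-1.678],[-148,-50.7,14,-1.678],[-148,-50.7,14,-1.678],[-148,-50.7,14,-1.678],[-148,-50.7,14,-1.678],[-148,-50.7,14,-1.678],[-148,-50.7,14,-1.678],[-148,-50.7,14,-1.678],[-148,-50.7,14,-1.678],[-148,-50.7,14,-1.678],[-148,-50.7,14,-1.678],[-148,-50.7,14,-1.678]]' 0.2; python3 -c "
from h import *
s=manip.get_state(); snap('wrist','w10'); pickle.dump(s,open('pics/w10.pkl','wb')); 
print(Ro.from_rotvec(s['tool_rot']).as_matrix()[:,2])
go(421,18,180,93.5)"
```

```text
time_s: 18.55
tcp_pos: [421.0, 18.0, 179.7]
tool_rot: [2.136, 2.267, 0.021]
wrist_force: [0.6, 0.2, -0.4]
opening: 68.2
[ 0.02879842 -0.00860985 -0.99954816]
t 18.60 pos [421.   18.  179.8] yaw 93.41 tilt -1.000 | rows shift [-0.   0.  -0.2] turn -0.0015 dist 0 F [ 0.6 -1.   0.2] open 68.3
```

View pics/w10.png

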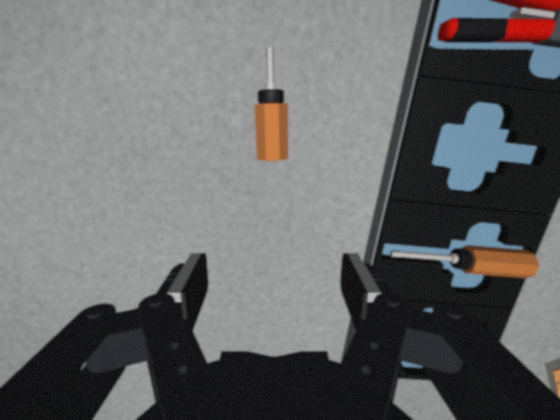

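```bash
python3 - <<'E'
from h import *
fitobj('w10','wrist','stubby',(245,40,300,170),(419,98,np.radians(93.5)))
s=pickle.load(open('pics/w10.pkl','rb'))
print('tip',pix2w(s,269,46.5,15),'end bottom',pix2w(s,272,161,6),'hl/hr',pix2w(s,255.5,130,21),pix2w(s,288.5,130,21), 'shaft base',pix2w(s,270.5,90,15))
E
```

```text
w10 stubby [419.1  98.7] 94.36 iou 0.913
tip [415.08735513 147.36312466  15.        ] end bottom [423.69182973  46.59905129   6.        ] hl/hr [406.41603549  76.78274376  21.        ] [436.77270338  78.53132131  21.        ] shaft base [418.3548174  112.26850805  15.        ]
```

View pics/fit_w10_stubby.png

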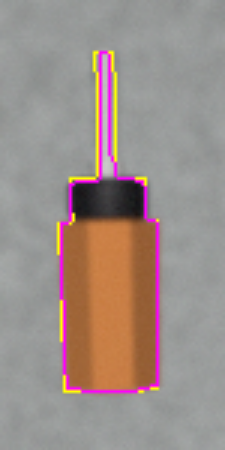

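```bash
python3 -c "
from h import *
go(420,86.5,24.5,94.5)"
```

```text
t 18.60 pos [421.   18.  179.8] yaw 93.41 tilt -1.000 | rows shift [ 70.   -1.3 154.6] turn -0.0189 dist 170 F [ 0.6 -1.   0.2] open 68.3
```

```bash
python3 -m crank '[[70,-1.3,60,-0.019],[70,-1.3,100,-0.019],[70,-1.3,130,-0.019],[70,-1.3,148,-0.019],[70,-1.3,154.5,-0.019],[70,-1.3,154.5,-0.019],[70,-1.3,154.5,-0.019]]'; python3 -m crank '[[0,0,0,0],[0,0,0,0],[0,0,0,0],[0,0,0,0],[0,0,0,0],[0,0,0,0],[0,0,0,0]]' 1 50;  python3 -m crank '[[0,0,-40,0],[0,0,-90,0],[0,0,-90,0]]'; python3 -c "
from h import *
s=manip.get_state(); print(Ro.from_rotvec(s['tool_rot']).as_matrix()[:,2])
go(617,71.5,80,-2.7)"
```

```text
time_s: 19.48
tcp_pos: [420.9, 86.5, 25.7]
tool_rot: [2.113, 2.286, 0.023]
wrist_force: [0.4, -0.0, 0.8]
opening: 68.0
time_s: 20.35
tcp_pos: [421.8, 86.6, 26.6]
tool_rot: [2.112, 2.285, 0.025]
wrist_force: [-1.4, -0.8, 6.6]
opening: 28.5
time_s: 20.72
tcp_pos: [421.8, 87.6, 120.9]
tool_rot: [2.108, 2.28, 0.035]
wrist_force: [-0.8, 0.1, -0.3]
opening: 28.7
[ 0.04171246 -0.00757844 -0.99910091]
t 20.73 pos [421.8  87.6 120.9] yaw 94.48 tilt -0.999 | rows shift [-30.9 191.5  49.2] turn 1.6961 dist 200 F [-0.8  0.1 -0.3] open 28.7
```

```bash
python3 -c "
from h import *
go(620,71.4,85,-2.7)"
```

```text
t 20.73 pos [421.8  87.6 120.9] yaw 94.48 tilt -0.999 | rows shift [-31.3 194.7  44.3] turn 1.6961 dist 202 F [-0.8  0.1 -0.3] open 28.7
```

```bash
python3 -m crank '[[-31,195,0,1.696],[-31,195,0,1.696],[-31,195,0,1.696],[-31,195,0,1.696],[-31,195,0,1.696],[-31,195,0,1.696],[-31,195,0,1.696],[-31,195,0,1.696],[-31,195,20,1.696],[-31,195,44,1.696],[-31,195,44,1.696],[-31,195,44,1.696]]'; python3 -c "
from h import *
s=manip.get_state(); snap('wrist','w11'); pickle.dump(s,open('pics/w11.pkl','wb')); 
print(Ro.from_rotvec(s['tool_rot']).as_matrix()[:,2])
go(620,71.4,38.5,-2.7)"
```

```text
time_s: 22.22
tcp_pos: [620.1, 71.7, 84.9]
tool_rot: [3.133, -0.073, 0.064]
wrist_force: [-0.0, -0.7, -0.2]
opening: 28.9
[ 0.04091452 -0.00761826 -0.99913361]
t 22.27 pos [620.6  71.7  85.8] yaw -2.66 tilt -0.999 | rows shift [-2.6  0.1 47.2] turn 0.0006 dist 47 F [-1.5  0.1 -0.6] open 28.8
```

View pics/w11.png

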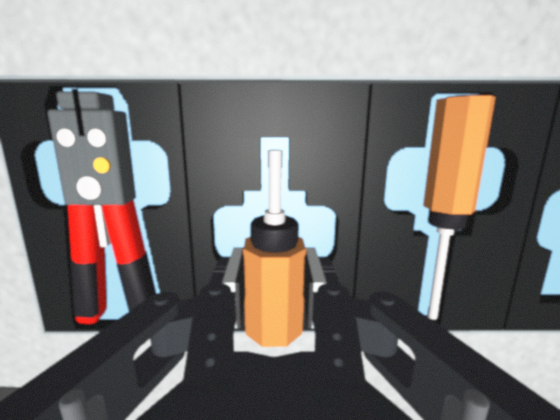

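```bash
python3 - <<'E'
from h import *
s=pickle.load(open('pics/w11.pkl','rb'))
print('recess end',pix2w(s,275,137.5,11),'->',pix2w(s,275,137.5,11)[0]-54,'tip',pix2w(s,274,150.5,76),'want 680')
E
```

```text
recess end [684.99251791  67.70483866  11.        ] -> 630.9925179100202 tip [681.75726915  68.9211006   76.        ] want 680
```

```bash
python3 -m crank '[[-2.8,0,15,0],[-3.4,0,30,0],[-4,0,40,0],[-4.2,0,45,0],[-4.3,0,47,0],[-4.3,0,47,0]]'; python3 -c "
from h import *
s=manip.get_state(); snap('wrist','w12'); pickle.dump(s,open('pics/w12.pkl','wb')); 
go(618.3,71.4,38,-2.7)"
```

```text
time_s: 23.02
tcp_pos: [618.6, 71.6, 39.3]
tool_rot: [3.133, -0.073, 0.067]
wrist_force: [-0.8, 0.3, 2.2]
opening: 28.5
t 23.07 pos [618.8  71.6  39.4] yaw -2.67 tilt -0.999 | rows shift [-0.5  0.2  1.3] turn 0.0006 dist 1 F [-1.8 -0.5  1.3] open 28.8
```

View pics/w12.png

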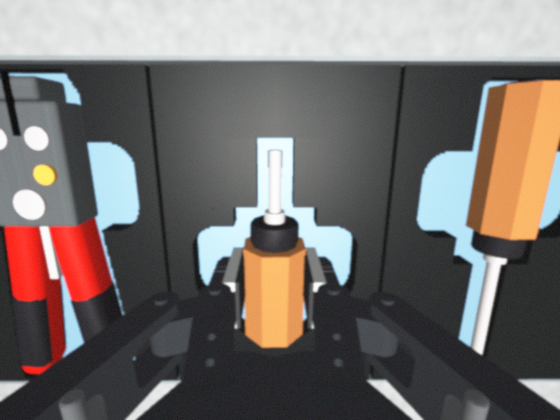

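Seated within the recess, tail just touching. Release.

```bash
python3 -m crank '[[0,0,0,0],[0,0,0,0],[0,0,0,0],[0,0,0,0]]' 0.48; python3 -m crank '[[0,0,-15,0],[0,0,-60,0],[0,0,-120,0],[-40,0,-165,0],[-70,0,-165,0],[-70,0,-165,0],[-70,0,-165,0]]'
python3 -c "
from h import *
s=manip.get_state(); snap('wrist','w13'); pickle.dump(s,open('pics/w13.pkl','wb')); 
print(Ro.from_rotvec(s['tool_rot']).as_matrix()[:,2])
go(454,250,190,90)"
```

```text
time_s: 23.58
tcp_pos: [618.8, 71.6, 39.3]
tool_rot: [3.134, -0.073, 0.068]
wrist_force: [0.1, -0.5, -0.0]
opening: 44.3
time_s: 24.45
tcp_pos: [542.1, 76.0, 201.4]
tool_rot: [3.133, -0.073, 0.07]
wrist_force: [0.1, 0.3, 0.5]
opening: 44.4
[ 0.04428239 -0.00752259 -0.99899073]
t 24.50 pos [542.3  76.  201.1] yaw -2.67 tilt -0.999 | rows shift [ -96.7 -169.7    6. ] turn -1.6174 dist 195 F [-0.3 -0.1  0.1] open 44.4
```

View pics/w13.png

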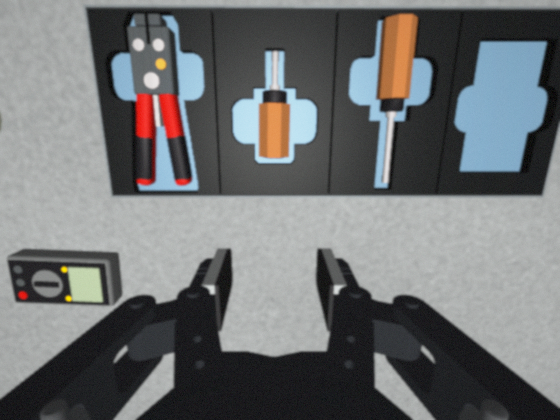

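```bash
python3 -m crank '[[-97,-165,6,-1.6],[-97,-165,6,-1.6],[-97,-165,6,-1.6],[-97,-165,6,-1.6],[-97,-165,6,-1.6],[-97,-165,6,-1.6],[-97,-165,6,-1.6],[-97,-165,6,-1.6],[-97,-165,6,-1.6],[-97,-165,6,-1.6],[-97,-165,6,-1.6]]' 0; cat >> h.py <<'E'
def hullfit(src,k,roi,v0,thr,zb=0):
    im=cv2.imread('pics/%s.png'%src); st=pickle.load(open('pics/%s.pkl'%src,'rb'));f=projector('wrist',st)
    i=im.astype(int); m=(i.max(-1)<thr)|(i.max(-1)-i.min(-1)>35)
    q=np.zeros(m.shape,bool); q[roi[1]:roi[3],roi[0]:roi[2]]=1
    m=cv2.morphologyEx((m&q).astype(np.uint8),cv2.MORPH_OPEN,np.ones((3,3)))
    cs,_=cv2.findContours(m,0,2); h=cv2.convexHull(max(cs,key=cv2.contourArea)); M=np.zeros_like(m); cv2.fillPoly(M,[h],1)
    v,iou=fit(lambda a:objmask(f,k,a,zb),M,v0)
    T=cv2.resize(objmask(f,k,v,zb),(560,420),interpolation=cv2.INTER_AREA)
    cs,_=cv2.findContours(T,0,2); cv2.drawContours(im,cs,-1,(0,255,255),1); cv2.drawContours(im,[h],-1,(255,0,255),1)
    cv2.imwrite('pics/hf_%s.png'%src,cv2.resize(im[max(0,roi[1]-10):roi[3]+10,max(0,roi[0]-10):roi[2]+10],None,fx=3,fy=3))
    print(src,np.round(v[:2],1),np.degrees(v[2]).round(2),round(iou,3))
E
python3 -c "
from h import *
s=manip.get_state(); snap('wrist','w14'); pickle.dump(s,open('pics/w14.pkl','wb')); 
print(s['tcp_pos'])"
```

```text
time_s: 25.88
tcp_pos: [453.8, 245.3, 189.6]
tool_rot: [2.217, 2.175, 0.039]
wrist_force: [-0.3, -0.5, 0.1]
opening: 85.1
[453.76537537 245.31843654 189.62526138]
```

View pics/w14.png

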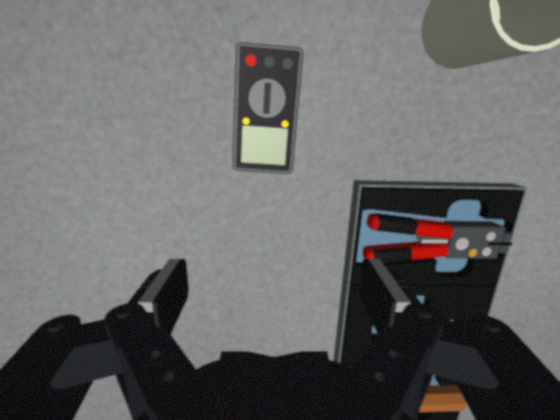

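```bash
python3 - <<'E'
from h import *
im=cv2.imread('pics/w14.png'); print(im[100,225:245].max(-1),im[100,290:310].max(-1),im[160:178,265].max(-1))
hullfit('w14','meter',(220,30,315,185),(455,320,np.radians(-93)),110)
E
```

```text
[141 144 141 139 143 141 146 138 127 107 104 107 103  80  67  65  61  61
  64  63] [ 53  55  56  56  66  89 102 100 101 123 139 144 146 145 144 144 144 145
 143 139] [206 205 196 168 110  69  53  57  62  84 101 102 115 139 146 149 150 147]
w14 [455.8 320.1] -94.99 0.947
```

View pics/hf_w14.png

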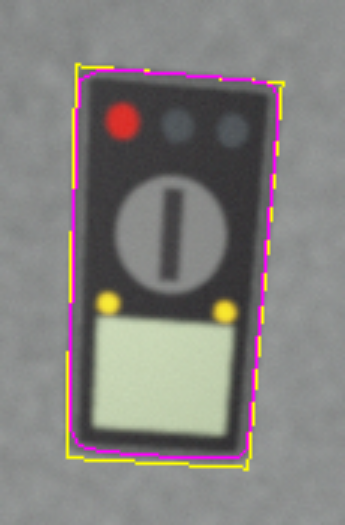

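```bash
python3 -c "
from h import *
go(455.7,320.3,26,85)"
```

```text
t 25.93 pos [453.7 245.3 189.7] yaw 88.92 tilt -0.999 | rows shift [ 76.1  -6.5 163.1] turn 0.0684 dist 180 F [ 0.1 -0.2  0.3] open 85.2
```

```bash
python3 -m crank '[[76,-6.5,60,0.068],[76,-6.5,100,0.068],[76,-6.5,130,0.068],[76,-6.5,150,0.068],[76,-6.5,159,0.068],[76,-6.5,163,0.068],[76,-6.5,163,0.068],[76,-6.5,163,0.068]]'; python3 -c "
from h import *
go(455.7,320.3,26,85)"; python3 -m crank '[[0,0,0,0],[0,0,0,0],[0,0,0,0],[0,0,0,0],[0,0,0,0],[0,0,0,0]]' 1 60;  python3 -m crank '[[0,0,-40,0],[0,0,-90,0],[0,0,-90,0]]'; python3 -c "
from h import *
s=manip.get_state(); print(Ro.from_rotvec(s['tool_rot']).as_matrix()[:,2])
go(620.5,-157,90,-2.7)"
```

```text
time_s: 26.92
tcp_pos: [456.6, 320.5, 27.4]
tool_rot: [2.29, 2.099, 0.045]
wrist_force: [-0.5, -0.4, 0.2]
opening: 85.4
t 26.93 pos [456.6 320.5  27.4] yaw 85.01 tilt -0.999 | rows shift [-0.3 -0.9  1.4] turn 0.0001 dist 2 F [-0.5 -0.4  0.2] open 85.4
time_s: 27.68
tcp_pos: [457.4, 321.1, 28.8]
tool_rot: [2.29, 2.098, 0.048]
wrist_force: [-0.8, -0.7, 5.9]
opening: 58.1
time_s: 28.05
tcp_pos: [455.7, 323.2, 123.5]
tool_rot: [2.288, 2.097, 0.062]
wrist_force: [0.3, -0.0, -1.6]
opening: 58.6
[ 5.48633155e-02 -7.85134620e-04 -9.98493565e-01]
t 28.05 pos [455.7 323.2 123.5] yaw 85.02 tilt -0.998 | rows shift [-464.2  203.8   42.8] turn 1.5309 dist 509 F [ 0.3 -0.  -1.6] open 58.6
```

```bash
python3 -m crank '[[-464,204,15,1.531],[-464,204,15,1.531],[-464,204,15,1.531],[-464,204,15,1.531],[-464,204,15,1.531],[-464,204,15,1.531],[-464,204,15,1.531],[-464,204,15,1.531],[-464,204,30,1.531],[-464,204,43,1.531],[-464,204,43,1.531],[-464,204,43,1.531]]'; python3 -c "
from h import *
s=manip.get_state(); snap('wrist','w15'); pickle.dump(s,open('pics/w15.pkl','wb')); 
print(Ro.from_rotvec(s['tool_rot']).as_matrix()[:,2])
go(619.5,-157,42,-2.7)"
```

```text
time_s: 29.55
tcp_pos: [620.3, -155.3, 89.4]
tool_rot: [-3.139, 0.071, -0.085]
wrist_force: [-0.6, 0.4, -2.2]
opening: 58.5
[ 5.39507364e-02 -3.26479353e-04 -9.98543545e-01]
t 29.60 pos [ 620.7 -155.6   90.1] yaw -2.60 tilt -0.998 | rows shift [-3.8  1.5 48. ] turn 0.0018 dist 48 F [ 0.4 -0.5 -1.7] open 58.5
```

View pics/w15.png

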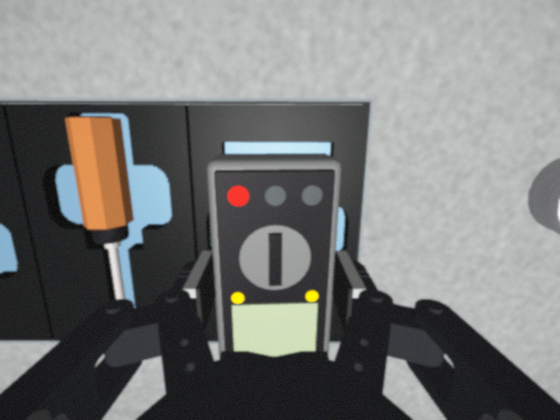

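```bash
python3 - <<'E'
from h import *
s=pickle.load(open('pics/w15.pkl','rb')); im=cv2.imread('pics/w15.png').astype(int)
d=(im[148,:,0]-im[148,:,2]); c=np.where(d>25)[0]; c=c[(c>200)&(c<350)]; print(c.min(),c.max())
a=pix2w(s,c.min()-.5,148,11);b=pix2w(s,c.max()+.5,148,11); m=(a+b)/2; print('recess front mid',a,b,m)
r=np.where((im[:170,278,0]-im[:170,278,2])>25)[0].min(); e=pix2w(s,278,r-.5,11); print(r,e,'tile',e[0]-63*np.cos(.047),m[1]+63*np.sin(.047))
print('meter front', pix2w(s,209,165,90),pix2w(s,339.5,165,90),'lower front edge',pix2w(s,274,156,64))
E
```

```text
224 331
recess front mid [ 680.63299705 -123.26309427   11.        ] [ 677.30950976 -196.86268703   11.        ] [ 678.97125341 -160.06289065   11.        ]
142 [ 683.28931072 -160.59920993   11.        ] tile 620.3588814092673 -157.10298067446982
meter front [ 677.81550492 -130.01297341   90.        ] [ 675.31311021 -185.58120117   90.        ] lower front edge [ 678.16337786 -157.73478145   64.        ]
```

```bash
python3 -m crank '[[-1.2,1.5,15,0],[-2.2,1.5,30,0],[-3,1.5,40,0],[-3.2,1.5,45,0],[-3.4,1.5,48,0],[-3.4,1.5,48,0]]'; python3 -c "
from h import *
s=manip.get_state(); snap('wrist','w16'); pickle.dump(s,open('pics/w16.pkl','wb')); 
go(620,-157,41,-2.7)"
```

```text
time_s: 30.35
tcp_pos: [620.0, -157.1, 42.9]
tool_rot: [-3.139, 0.071, -0.086]
wrist_force: [-2.1, 0.5, 2.8]
opening: 58.3
t 30.40 pos [ 620.3 -157.2   43. ] yaw -2.59 tilt -0.998 | rows shift [-0.4 -0.2  2. ] turn 0.0019 dist 2 F [-2.2  0.5  3. ] open 58.2
```

View pics/w16.png

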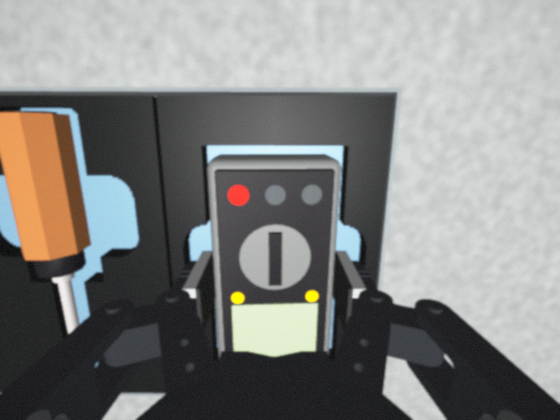

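```bash
python3 -m crank '[[0,0,0,0],[0,0,0,0],[0,0,0,0]]' 0.24; python3 -m crank '[[0,0,-8,0],[0,0,-20,0],[0,0,-60,0],[0,0,-120,0],[-60,0,-165,0],[-90,0,-165,0],[-90,0,-165,0],[-90,0,-165,0]]'
python3 -c "
from h import *
s=manip.get_state(); snap('wrist','w17'); pickle.dump(s,open('pics/w17.pkl','wb')); 
go(560,0,330,-2.7)"
```

```text
time_s: 30.78
tcp_pos: [620.6, -157.4, 43.2]
tool_rot: [3.139, -0.071, 0.089]
wrist_force: [-0.6, 0.3, 0.2]
opening: 64.6
time_s: 31.78
tcp_pos: [521.9, -153.2, 203.8]
tool_rot: [3.139, -0.071, 0.092]
wrist_force: [-0.8, 0.8, 1.1]
opening: 65.0
t 31.82 pos [ 522.1 -153.2  203.4] yaw -2.59 tilt -0.998 | rows shift [  38.1 -154.8 -124.5] turn 0.0020 dist 202 F [0.5 0.5 0.3] open 65.3
```

View pics/w17.png

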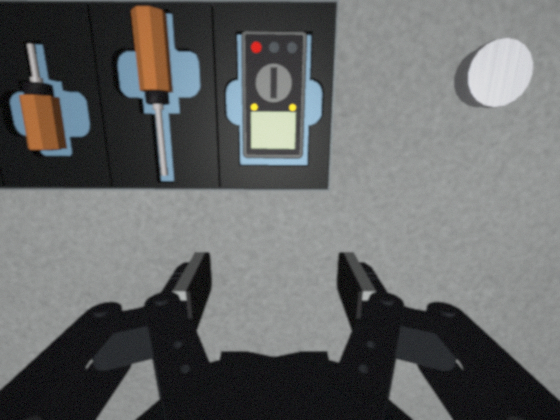

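Meter sits in its recess. Final overall look from over the tray middle plus the top camera.

```bash
python3 -m crank '[[0,-155,-80,0],[0,-155,-80,0],[0,-155,-80,0],[0,-155,-80,0],[0,-155,-80,0],[0,-155,-80,0]]'; python3 - <<'E'
from h import *
s=manip.get_state(); snap('wrist','w18'); pickle.dump(s,open('pics/w18.pkl','wb')); d=np.load('pics/w18.npy'); P=cloud('wrist',d,s)
f=projector('wrist',s)
def z(name,pts,base,v):
    for p in pts:
        u,w=f(place([p],*v,base))[0].round().astype(int)
        print(name,p,(u,w),'z',np.median(P[w-1:w+2,u-1:u+2,2]).round(1) if 2<u<557 and 2<w<417 else None)
y=-.047
z('crimper',[(60,-8),(20,0),(-60,20),(-60,-20)],31,(638,184,y))
z('stubby',[(-42,0),(-5,0),(30,0),(44,0)],39,(632,71,y))
z('long',[(-68,0),(-12,0),(30,0),(65,0)],37,(626,-43.5,np.pi+y))
z('meter',[(50,24),(50,-24),(-50,24),(-50,-24),(0,0)],39,(620.5,-157,y))
p,dd=snap('top','top1'); o=cv2.imread('pics/top0.png'); n=cv2.imread('pics/top1.png')
df=cv2.absdiff(o,n).max(-1); print('change mug/tin', df[140:190,85:140].mean(), df[158:190,408:440].mean())
E
```

```text
time_s: 32.58
tcp_pos: [524.3, 0.9, 281.7]
tool_rot: [3.139, -0.073, 0.086]
wrist_force: [0.6, -0.1, -0.1]
opening: 64.6
crimper (60, -8) (np.int64(119), np.int64(46)) z 30.9
crimper (20, 0) (np.int64(116), np.int64(83)) z 32.0
crimper (-60, 20) (np.int64(109), np.int64(151)) z 30.9
crimper (-60, -20) (np.int64(140), np.int64(151)) z 31.2
stubby (-42, 0) (np.int64(212), np.int64(137)) z 40.6
stubby (-5, 0) (np.int64(211), np.int64(105)) z 41.0
stubby (30, 0) (np.int64(209), np.int64(73)) z 11.6
stubby (44, 0) (np.int64(209), np.int64(60)) z 27.7
long (-68, 0) (np.int64(309), np.int64(38)) z 38.5
long (-12, 0) (np.int64(308), np.int64(91)) z 38.7
long (30, 0) (np.int64(307), np.int64(128)) z 26.4
long (65, 0) (np.int64(306), np.int64(157)) z 26.8
meter (50, 24) (np.int64(387), np.int64(55)) z 38.9
meter (50, -24) (np.int64(430), np.int64(55)) z 38.0
meter (-50, 24) (np.int64(380), np.int64(145)) z 36.6
meter (-50, -24) (np.int64(419), np.int64(145)) z 35.9
meter (0, 0) (np.int64(404), np.int64(102)) z 39.9
change mug/tin 11.646545454545455 11.029296875
```

View pics/w18.png

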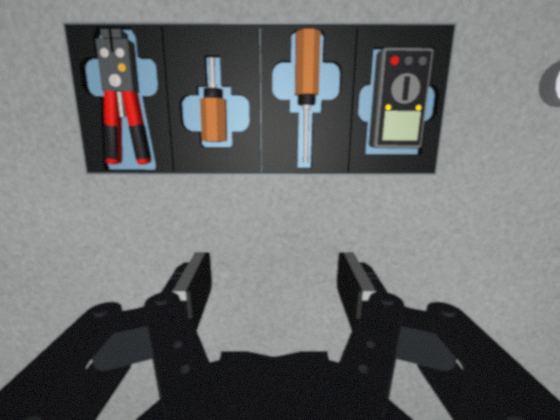

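View pics/top1.png

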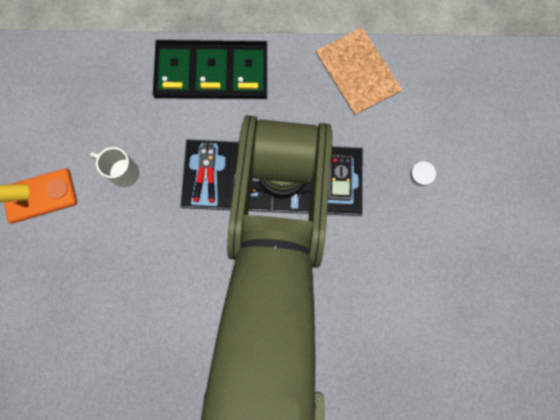

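```bash
python3 - <<'E'
from h import *
for src,y0,y1,x0,x1 in (('w17',62,150,262,290),('w18',64,140,392,416)):
    s=pickle.load(open('pics/%s.pkl'%src,'rb')); d=np.load('pics/%s.npy'%src); P=cloud('wrist',d,s)
    for r in range(28,172,5 if src=='w18' else 6):
        q=P[r-1:r+2,x0+5:x1-5].reshape(-1,3); print(r,np.median(q,0).round(1),end=' ; ')
    # foam level control
    print('\nfoam',np.median(P[60:80,330:333].reshape(-1,3),0) if src=='w17' else np.median(P[120:150,265:275].reshape(-1,3),0).round(1), np.median(P[165:168,380:420].reshape(-1,3),0).round(1),np.median(P[175:180,250:300].reshape(-1,3),0).round(1))
    hullfit(src,'meter',(236,24,312,164) if src=='w17' else (366,44,440,156),(622,-157,-.047),90,11) if 0 else None
im=cv2.imread('pics/w17.png')[0:195,190:350]; cv2.imwrite('pics/z17.png',cv2.resize(im,None,fx=3,fy=3,interpolation=cv2.INTER_CUBIC))
im=cv2.imread('pics/w18.png')[15:180,60:460]; cv2.imwrite('pics/z18.png',cv2.resize(im,None,fx=2,fy=2,interpolation=cv2.INTER_CUBIC))
E
```

```text
28 [ 685.6 -161.9   22.4] ; 34 [ 676.5 -161.4   36.9] ; 40 [ 671.1 -161.1   38.6] ; 46 [ 666.1 -160.9   39.1] ; 52 [ 661.2 -160.7   38.6] ; 58 [ 656.3 -160.5   38.6] ; 64 [ 651.2 -159.8   39.4] ; 70 [ 645.8 -159.6   40.7] ; 76 [ 640.8 -159.3   40.7] ; 82 [ 635.7 -159.6   40.4] ; 88 [ 630.6 -159.3   40.3] ; 94 [ 625.4 -159.1   40.6] ; 100 [ 620.3 -158.9   39.6] ; 106 [ 615.1 -158.2   38.4] ; 112 [ 609.6 -158.4   39.1] ; 118 [ 604.2 -157.7   39.5] ; 124 [ 598.8 -157.9   39.4] ; 130 [ 593.2 -157.2   39.2] ; 136 [ 587.7 -157.4   39.3] ; 142 [ 582.  -157.2   39.4] ; 148 [ 576.3 -157.    39. ] ; 154 [ 570.6 -156.7   38.1] ; 160 [ 562.2 -156.5   10.6] ; 166 [ 557.  -156.4   22. ] ; 
foam [ 647.69886587 -213.66439944   22.02823666] [ 5.481e+02 -2.942e+02 -4.000e-01] [ 545.7 -155.1   22.6]
28 [ 703.2 -158.6   22.6] ; 33 [ 698.  -159.    22.7] ; 38 [ 692.6 -159.2   22.4] ; 43 [ 687.2 -159.5   22.5] ; 48 [ 679.  -155.9   35.2] ; 53 [ 673.1 -153.5   38.6] ; 58 [ 667.8 -154.    38.9] ; 63 [ 662.7 -154.1   39.1] ; 68 [ 657.3 -154.7   38.3] ; 73 [ 652.  -154.7   38.5] ; 78 [ 646.3 -154.7   40.8] ; 83 [ 640.6 -154.3   40.6] ; 88 [ 635.3 -154.4   40.7] ; 93 [ 629.8 -154.9   40.4] ; 98 [ 624.2 -155.1   40.5] ; 103 [ 618.8 -156.5   39. ] ; 108 [ 613.2 -157.2   38.5] ; 113 [ 607.5 -157.    39.3] ; 118 [ 601.7 -157.4   39.5] ; 123 [ 595.9 -157.9   39.4] ; 128 [ 590.1 -158.2   39.3] ; 133 [ 584.2 -158.9   39.3] ; 138 [ 578.3 -159.2   39.2] ; 143 [ 572.3 -160.    38.5] ; 148 [ 565.7 -165.3   32.6] ; 153 [ 557.5 -171.8   11.3] ; 158 [ 552.3 -167.1   22.7] ; 163 [ 545.8 -168.    22.6] ; 168 [ 539.3 -167.8   22.3] ; 
foam [589.8   3.7  22.5] [ 542.1 -162.6   22.5] [ 5.318e+02 -6.000e-01 -4.000e-01]
```

View pics/z17.png

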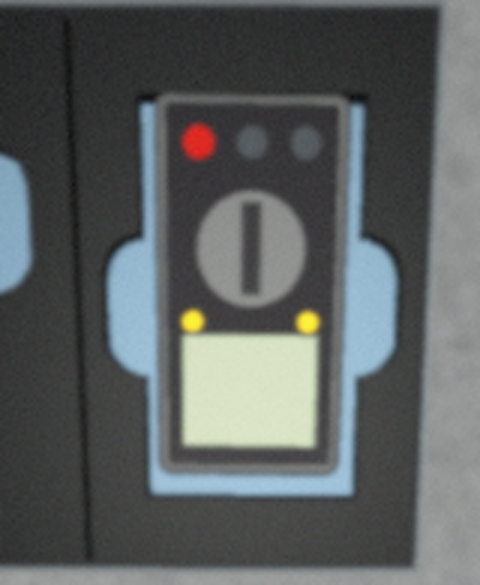

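View pics/z18.png

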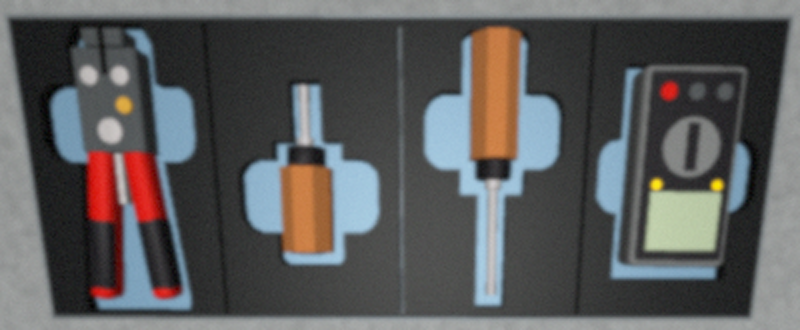

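```bash
python3 - <<'E'
import cv2
o=cv2.imread('pics/top0.png'); n=cv2.imread('pics/top1.png'); g=lambda i:cv2.GaussianBlur(i,(5,5),0)
d=cv2.absdiff(g(o),g(n)).max(-1); print('mug',d[140:190,85:140].max(),'tin',d[158:190,408:440].max(),'bench',d[300:350,20:120].max())
E
python3 -c "
from h import *
manip.close_job()"
```

```text
mug 14 tin 14 bench 14
the job is handed in; nothing more can be done
```

All four tools are back in their own recesses, and the job is handed in at about 32.7 s of the 106 s allowed. I placed them in the order listed: crimper, long driver, stubby driver, meter.

| Tool | Measured top height | Expected when fully down |
|---|---|---|
| Crimper, head and handles | about 31 mm | 31 mm |
| Long driver, handle | 38.5 mm | 39 mm |
| Long driver, shaft | 26.4–27.4 mm | 28 mm |
| Stubby driver, handle | about 41 mm | 41 mm |
| Meter face | about 39 mm, level end to end | 39 mm |

- **Mug and flux tin:** they show no change between the first and last top-camera pictures beyond image noise.
- **Robot at hand-in:** it stood clear, about 280 mm up.
- **Forces:** the wrist force stayed below about 7 N at every reading I took.

**Disagreements:**
- The top camera placed things about 3 mm nearer the robot in x than the wrist camera did. I used the wrist camera.
- The tool picked up about 3° of tilt over the run. The stubby driver and the meter were released with one end just touching the floor, and both settled flat.
- One stubby shaft depth sample read the recess floor instead of the thin shaft.
- Two meter samples near its rear edge read 2–3 mm low. A closer line of readings along the meter showed it level.

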